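# Close the articulator and point out where its incisal pin stands

### The job

The articulator with the mounted case has been left open: press its upper frame gently down with the fingertips until the incisal pin stands on the little table at its front. Then show the colleague who follows on the bench camera where the pin meets the table: hold the fingertips low down, a centimetre to a few in front of the foot of the pin, squarely before it and without touching, for two seconds, and finish while still pointing there. This is a job for the fingertips alone: lift nothing, do not shove the articulator out of its place, and leave the things round it alone.

Things in the scene. Friction and masses are not known exactly. Their poses are not given: they have to be found in the camera images.
- articulator: dental articulator: hinged metal frame with two casts, 118 (x) x 71 (y) x 92 mm closed, 0.4 kg, loose on the bench. Origin: centre of its underside; z up. Its front (incisal pin, small table, knob) is at -x, turned roughly to the robot. Hinge axis along y through x = +50, z = 66 mm. Closed, the upper frame's flat top is 54 mm wide at z = 82, from x = -49 to the hinge
- articulator_upper (a joint): angle of the upper frame: 0 = closed, pin standing on its table (a firm stop); grows as the front is raised, at most 1.22 rad; starts at 0.35 to 0.85. The hinge is stiff: the frame stays where it is left; about 0.5 to 2 N downward on its front closes it
- pin_head (a point): top centre of the incisal pin's flat head, radius 4 mm, 10 mm proud of the upper frame's top; swings with the frame. Closed, it lies at x = -42, y = 0, z = 92 mm of the articulator: 92 mm in front of the hinge axis and 26 above it. A good place to press; the frame's flat top serves too
- pin_seat (a point): spot on the base where the pin's foot stands when closed: top of the small incisal table, at x = -42, y = 0, z = 10 mm of the articulator, same axes (-x is in front). The pin is an upright rod, radius 2 mm. A round knob (radius 5.5, on y = 0) overhangs to 17 mm in front of the pin, 63 to 74 mm above this spot. Pointing is judged by the middle between the fingertips
- jaw_model: bystander: loose plaster jaw model, 59 x 64 x 24 mm, to the right of the articulator; origin under its centre
- bridge: bystander: loose three-unit tooth bridge, 11 x 28 x 9 mm, right and in front; origin under its centre
- spatula: bystander: loose steel spatula, 10 x 148 (its y) x 9 mm, left of the articulator, lying roughly along world x; origin under its centre
- caliper: bystander: loose caliper, 47 x 140 (its y) x 10 mm, further left, lying roughly along world x; origin under its centre

How it is judged (in metres and radians):
On the way, in this order (a step that is already met when the one before it is completed fails the run):
1. the articulator is closed, the incisal pin standing on its table (value of joint articulator_upper below 0.02 rad), for 0.2 s.
2. the fingertips point at the foot of the pin from just in front of it, low down and touching nothing of the articulator, for two seconds (x of the grasp point in the frame of pin_seat between -0.072 and -0.015 m and y of the grasp point in the frame of pin_seat between -0.016 and 0.016 m and z of the grasp point in the frame of pin_seat between 0.006 and 0.062 m and value of joint articulator_upper below 0.02 rad and contact force between the fingers and articulator below 0.05 N), for 1.8 s.
At the end, for the whole second after the job is handed in: The articulator is closed to within 0.02 rad (2 mm under the pin) and at rest on the bench, and the gripper still points at the foot of the pin: its grasp point, some 2 cm behind the fingertips, is 15 to 72 mm in front of the pin, within 16 mm to either side, and 6 to 62 mm above the incisal table (x of the grasp point in the frame of pin_seat between -0.072 and -0.015 m and y of the grasp point in the frame of pin_seat between -0.016 and 0.016 m and z of the grasp point in the frame of pin_seat between 0.006 and 0.062 m and value of joint articulator_upper below 0.02 rad and linear speed of articulator below 0.01 m/s); the robot touches nothing.
It fails at once if the articulator is lifted or tipped (height (world z) of articulator above 0.012 m or angle between articulator's own z axis and vertical above 0.12 rad).
It fails at once if the articulator is shoved more than 4 cm from its place (distance of articulator from where it was at the start of the episode above 0.04 m).
It fails at once if the upper frame is slammed shut (faster than 3 rad/s) (velocity of joint articulator_upper below -3 rad/s).
It fails at once if the articulator is pressed with more than 25 N (contact force between the fingers and articulator above 25 N).
It fails at once if the jaw model, bridge, spatula or caliper is moved by more than 2 cm or lifted (distance of any of jaw_model, bridge, spatula, caliper from where it was at the start of the episode above 0.02 m or height (world z) of any of jaw_model, bridge, spatula, caliper above 0.014 m).
It also fails if it takes over 43 s, if anything falls off the work surface, if the arm or the gripper's body presses on something with over 40 N, if the wrist force passes 120 N, or if a joint passes its speed limit or range.

### The arm

A 6-joint arm with a two-finger parallel gripper is mounted at the origin on a cart in front of the work surface, level with it; the furniture and walls round the work are solid. World frame = base frame: x ahead of the robot, y to its left, z up, the work surface at z = 0. Lengths are in mm, angles in rad, forces in N, time in s.
With the tool pointing down it reaches from about 275 to 1000 mm from the base axis. Payload 8.4 kg.
Tool frame: the origin (TCP) lies on the centre line of the jaws, within the pads' length; the fingertips stand r.tip_reach ahead of it and the grasp point (between the pads) lies 11 mm behind it (r.tip_reach is the distance from the TCP to the fingertips, in mm); z points along the fingers, y is the line along which they close (so a half turn about z gives the same grasp; the last joint's range is limited). The gripper opens to 85 mm and grips with 20 to 120 N. Pads are 22 mm wide; open, the fingers measure 114 mm over their backs; the gripper's body (76 mm by 85 mm) begins 54 mm behind the grasp point. The pads swing forward as they close: fully open they stand 13 mm farther back than shut.
Start: joints at [-1.35, 0.353, 1.633, -0, 1.155, -0.002], TCP at [138.099, -609.554, 239.281] pointing down, gripper open.
Joint ranges: [-2.63, 2.63], [-0.92, 2.1], [0.06, 2.66], [-1.3, 4.44], [0, 2.69], [-3.02, 3.02]. Speed limits (rad/s): [2.22, 2.22, 2.79, 3.14, 3.14, 3.14].

### API

Orientations are given as [roll, pitch, yaw] about the fixed x, y, z axes, in that order (R = Rz(yaw) Ry(pitch) Rx(roll)).
In Python, from rig import r gives the robot as it stands.
- The arm moves only by the tool carry_out, never from a script. Its argument "targets" is a list of rows, each an object with "dp": the shift along the tool's x, y, z in mm, a list of three; "yaw": the turn about the tool's z in degrees. A call has 1 to 12 rows; each row is the pose to reach, as a shift and turn from the pose commanded when the call began, along the tool's axes at that moment; what a row does not reach only later rows make up. A row lasts 1/8 s, in which the tool goes at most 62.5 mm and 10.7 degrees, less where a joint would pass 70% of its speed; a pose out of reach is approached as far as the arm can. A call with a gripper value outside its range is refused whole. "fingers" is the opening, from -1 (shut) to 1 (fully open), so that 0 is half open, set as the call begins (left out, the last holds). The fingers move at their own pace and stop on an object; "grip_force" is the grip in N (left out, the last holds). Time passes only in rows, so rows that repeat a pose let the fingers close. It gives the time, the measured TCP pose, the force, the opening and the grip force at its end, in the units of the state.
- r.sense(): the state, without advancing time (a new reading comes with each control period).
- r.grab_frame(name): name is "scene" or "top" or "wrist"; returns the picture (420x560x3 uint8, red, green, blue); there is no depth.
- r.get_calibration(name): a dict with "fx", "fy", "cx", "cy" (pixels), "rvec" (rotation vector, rad) and "tvec" (3), from world to camera coordinates, as OpenCV has them. Camera axes: x right, y down, z forward; pixel columns grow to the right and rows downward; lengths in mm; the calibration is good to about 2 mm. A picture is of the moment at which its call begins: read the wrist's pose just before it. get_calibration takes no time and is no camera call; for the wrist camera it gives the pose at the moment of the call.
- r.sign_off(): hands the job in; it is judged then, once.
The state is a dict: "clock": time; "qpos": joint angles; "qvel": joint speeds; "joint_efforts": joint torques, N m; "eef_pos": TCP position; "tcp_rot": TCP orientation; "contact_force": force on the tool from outside, world axes, zero at the start; "wrist_torque": the same for the moment, N m; "opening": opening from 0.0 (shut) to 1.0 (fully open); "grasp_force": force on a finger pad.
Only numpy, scipy, OpenCV 4.12 (cv2) and the standard library are available. Lean on these libraries where they do the work, as an engineer would, in place of code of your own. Each camera call takes 0.05 s, during which the arm holds its last target. There are 200 camera calls.

## Working session

There is one attempt and no reset: what is moved stays moved. The work goes in short steps, Python scripts to look and compute and a tool call to move; the robot and the scene stay as the last step left them, time stands still between calls to the robot, and variables do not carry over. Pictures are saved under pics/ and viewed, at most 10 in all, crops included, and the job is handed in when it is done.

Besides the shell and the picture viewer there is one more tool, called after ">>>" as name([rows], argument=value, ...), one row to a line, values as JSON. carry_out: Moves the arm, as the interface text tells. Its arguments: {"type":"object","properties":{"targets":{"type":"array","items":{"type":"object","properties":{"dp":{"type":"array","items":{"type":"number"}},"yaw":{"type":"number"}}}},"fingers":{"type":"number"},"grip_force":{"type":"number"}},"required":["targets"]}

```bash
mkdir -p pics; ls; python3 - <<'E'
from rig import r
import cv2
print(r.sense(), r.tip_reach)
for n in ("scene","top"):
    c=r.get_calibration(n); print(n,c)
    cv2.imwrite(f"pics/{n}0.png",r.grab_frame(n)[:,:,::-1])
E
```

```text
pics
{'clock': 0.0, 'qpos': array([-1.35039681e+00,  3.53664357e-01,  1.63416391e+00,  2.41764010e-05,
        1.15517636e+00, -2.40255611e-03]), 'qvel': array([-0.00024948, -0.00033132, -0.00136978, -0.00017985,  0.00229506,
        0.00061278]), 'joint_efforts': array([ 2.60324166e-03, -6.05242109e+01, -3.42068267e+01,  2.92411969e-04,
        9.26928129e-03, -5.13749546e-05]), 'eef_pos': array([ 138.00375759, -609.08598768,  238.53880258]), 'tcp_rot': array([-3.14018074e+00, -2.54966362e-05,  2.22792277e-01]), 'contact_force': array([-0.08684764,  0.39768301,  0.17925148]), 'wrist_torque': array([-0.01136513,  0.03966549, -0.0452061 ]), 'grasp_force': 0.0, 'opening': 1.0044969130968622} 8.0
scene {'fx': 429.3570905638454, 'fy': 429.3570905638454, 'cx': 278.74716553591065, 'cy': 211.84655958455227, 'rvec': array([ 2.29399062, -0.67141173,  0.25001281]), 'tvec': array([-549.46441024,  148.62074744,  804.46897325])}
top {'fx': 453.8662626971661, 'fy': 453.8662626971661, 'cx': 278.9974685827603, 'cy': 216.88712644350127, 'rvec': array([ 2.08823058, -2.14195756,  0.17303115]), 'tvec': array([-138.89989983,  556.74998157, 1143.39206927])}
```

View pics/top0.png

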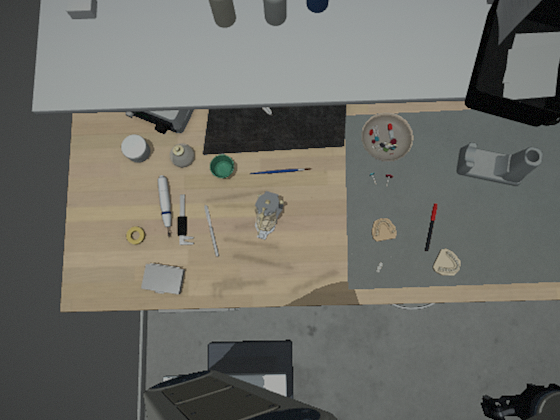

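View pics/scene0.png

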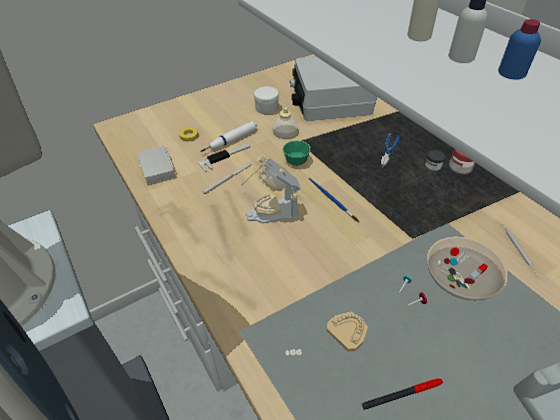

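Top view: the articulator is at about (268,213), the spatula at (212,231), the caliper at (183,218), the jaw model at (384,230) and the bridge at (380,267). Scene view: the articulator is open at about (275,195). Next I'll enlarge both.

```bash
cat > h.py <<'E'
import numpy as np, cv2
from rig import r
def cam(n):
    c=r.get_calibration(n); K=np.array([[c['fx'],0,c['cx']],[0,c['fy'],c['cy']],[0,0,1.]])
    return K,cv2.Rodrigues(c['rvec'])[0],c['tvec'],c['rvec']
def at_z(n,uv,z):
    K,R,t,_=cam(n); d=R.T@np.linalg.solve(K,[*uv,1.]); o=-R.T@t
    return o+d*(z-o[2])/d[2]
def proj(n,P):
    K,R,t,rv=cam(n); return cv2.projectPoints(np.array(P,float).reshape(-1,3),rv,t,K,None)[0][:,0]
E
python3 - <<'E'
from h import *
a=cv2.imread("pics/top0.png")[180:265,220:320]; b=cv2.imread("pics/scene0.png")[145:230,230:330]
cv2.imwrite("pics/crop0.png",np.vstack([cv2.resize(x,None,fx=8,fy=8,interpolation=cv2.INTER_CUBIC)[:, :] for x in (a,)]))
cv2.imwrite("pics/crop1.png",cv2.resize(b,None,fx=7,fy=7,interpolation=cv2.INTER_CUBIC))
cv2.imwrite("pics/crop0.png",cv2.resize(a,None,fx=7,fy=7,interpolation=cv2.INTER_CUBIC))
print(at_z("top",(266,235),10),at_z("top",(270,200),60))
E
```

```text
[ 511.7022942  -115.99889881   10.        ] [ 596.85804504 -130.62097094   60.        ]
```

View pics/crop0.png

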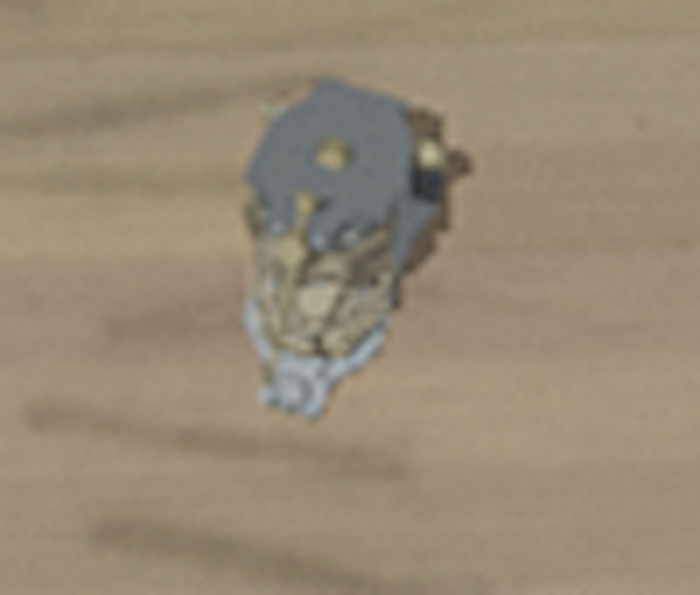

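View pics/crop1.png

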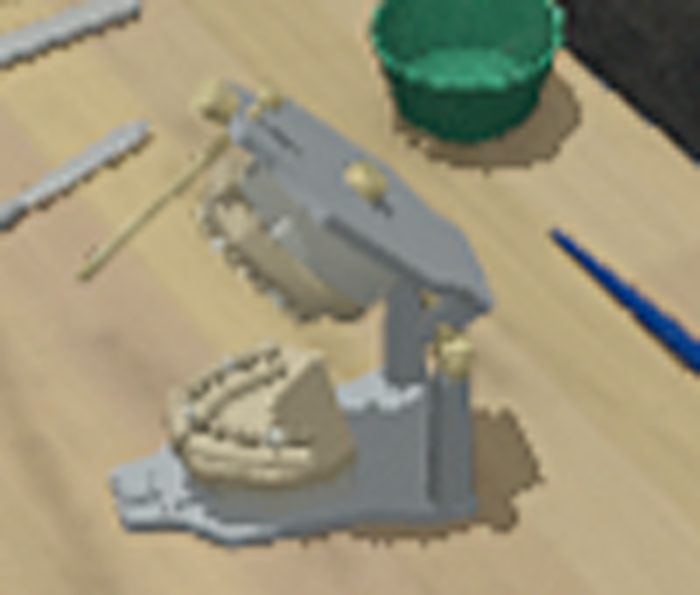

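Top crop: table centre is at crop (297,388), pin head near (308,200) and right hinge end at (430,153). Scene crop: pin head (268,98), pin foot (82,275), table (140,480), right hinge end (455,350). I'll fit pose and joint angle to these points.

```bash
cat >> h.py <<'E'
def swing(p,th):
    # raise front (-x) about hinge at x=50,z=66
    d=np.array(p,float)-[50,0,66]; c,s=np.cos(th),np.sin(th)
    return np.array([50+c*d[0]+s*d[2], d[1], 66-s*d[0]+c*d[2]])
def W(p,q,upper=False):
    x,y,yaw,th=q; p=swing(p,th) if upper else np.array(p,float)
    c,s=np.cos(yaw),np.sin(yaw); return np.array([x+c*p[0]-s*p[1],y+s*p[0]+c*p[1],p[2]])
E
python3 - <<'E'
from h import *
from scipy.optimize import least_squares
T=lambda u,v:(220+u/7-.5,180+v/7-.5); S=lambda u,v:(230+u/7-.5,145+v/7-.5)
o=[("top",T(297,388),(-42,0,10),0),("top",T(308,200),(-42,0,92),1),("top",T(430,153),(50,-34,66),0),
("scene",S(268,98),(-42,0,92),1),("scene",S(82,275),(-42,0,10),1),("scene",S(140,480),(-42,0,10),0),("scene",S(455,350),(50,-34,66),0)]
f=lambda q:np.concatenate([proj(n,W(p,q,u))[0]-uv for n,uv,p,u in o])
s=least_squares(f,[550,-120,0,.6],loss='soft_l1',x_scale=[10,10,.1,.1]); q=s.x
print(q,np.round(f(q).reshape(-1,2),1))
print("seat",W((-42,0,10),q),"head",W((-42,0,92),q,1),"closed head",W((-42,0,92),q))
for n,uv in dict(spat1=(208,206),spat2=(217,256),cal=(188,243),jaw=(384,230),bridge=(380,267)).items(): print(n,at_z("top",uv,8)[:2].round())
np.save("q.npy",q)
E
```

```text
[ 5.51215201e+02 -1.13818393e+02 -2.57684634e-01  8.12958713e-01] [[-0.7  0.6]
 [-1.1  0.1]
 [ 0.1  0.1]
 [ 0.8 -1.3]
 [-0.3  1.6]
 [-0.1  0.1]
 [ 1.   0.9]]
seat [ 510.60193093 -103.11501544   10.        ] head [ 556.67671737 -115.25774182  150.69297463] closed head [ 510.60193093 -103.11501544   92.        ]
spat1 [597.  42.]
spat2 [459.  17.]
cal [496.  96.]
jaw [ 517. -434.]
bridge [ 418. -417.]
```

>>> carry_out([
  {"dp": [510, -393, 5], "yaw": 27.5},
  {"dp": [510, -393, 5], "yaw": 27.5},
  {"dp": [510, -393, 5], "yaw": 27.5},
  {"dp": [510, -393, 5], "yaw": 27.5},
  {"dp": [510, -393, 5], "yaw": 27.5},
  {"dp": [510, -393, 5], "yaw": 27.5},
  {"dp": [510, -393, 5], "yaw": 27.5},
  {"dp": [510, -393, 5], "yaw": 27.5},
  {"dp": [510, -393, 5], "yaw": 27.5},
  {"dp": [510, -393, 5], "yaw": 27.5},
  {"dp": [510, -393, 5], "yaw": 27.5},
  {"dp": [510, -393, 5], "yaw": 27.5},
], fingers=-1)

```text
clock: 1.6
eef_pos: [548.8, -112.8, 233.8]
tcp_rot: [3.141, 0.001, -0.255]
contact_force: [-0.3, -0.9, -0.3]
opening: 0.002
grasp_force: 0.0
```

```bash
python3 - <<'E'
from h import *
q=np.load("q.npy")
print(r.sense()['eef_pos'])
P=[W((-42,0,92),q,1),W((-59,0,79),q,1),W((-42,0,10),q),W((-49,27,82),q,1),W((-49,-27,82),q,1)]
p=proj("wrist",P);print(p)
im=r.grab_frame("wrist")[:,:,::-1].copy()
for a in p: cv2.drawMarker(im,tuple(int(v) for v in a.round()),(0,0,255),0,8)
cv2.imwrite("pics/w1.png",im)
E
```

```text
[ 548.8377055  -112.7558572   233.82057513]
[[284.21121603 209.01222376]
 [284.14683268 235.97206975]
 [284.11226287 211.50061918]
 [250.12911824 222.77937793]
 [318.21246407 222.93105   ]]
```

View pics/w1.png

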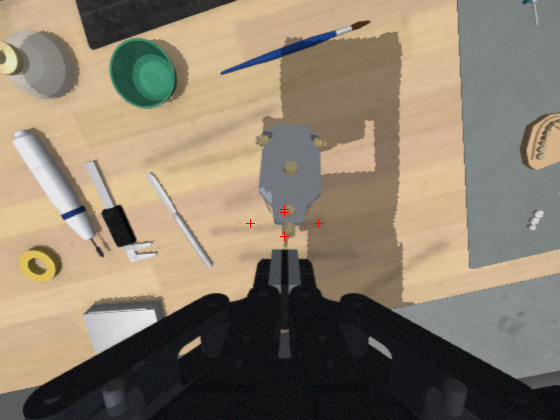

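The markers sit about 5 px left of the features: pin head seen at (289,211), knob at (289,229), hinge ends at (262,141) and (318,143). So the articulator lies about 4 mm further right than fitted, and its yaw agrees. I'll correct for that and descend.

>>> carry_out([
  {"dp": [4, 4, 30]},
  {"dp": [4, 4, 55]},
  {"dp": [4, 4, 62]},
  {"dp": [4, 4, 66]},
  {"dp": [2, 4, 70]},
  {"dp": [-1, 4, 73]},
  {"dp": [-4, 4, 76]},
  {"dp": [-7, 4, 79]},
  {"dp": [-9, 4, 82]},
  {"dp": [-12, 4, 85]},
  {"dp": [-12, 4, 85]},
])

```text
schema error: expected keys dp, yaw
```

```bash
python3 - <<'E'
from h import *
s=r.sense();print(s['eef_pos'],s['contact_force'])
b=r.grab_frame("scene")[120:230,210:350,::-1]
cv2.imwrite("pics/s2.png",cv2.resize(b,None,fx=5,fy=5,interpolation=cv2.INTER_CUBIC))
E
```

```text
[ 548.08712716 -113.70531801  233.84540892] [ 0.39480758 -0.47421991  0.44410214]
```

View pics/s2.png

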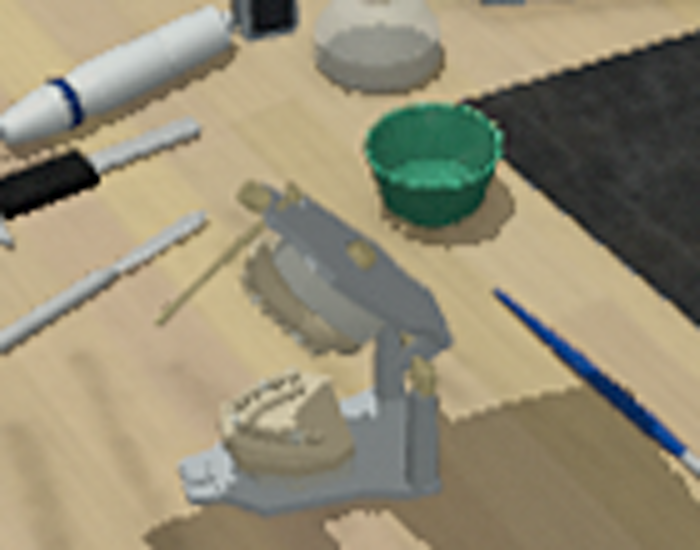

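The call was refused, so nothing moved, and the articulator is still open: pin head at crop (292,190), foot at (160,320). I'll repeat the move with yaw given.

>>> carry_out([
  {"dp": [4, 4, 30], "yaw": 0},
  {"dp": [4, 4, 55], "yaw": 0},
  {"dp": [4, 4, 62], "yaw": 0},
  {"dp": [4, 4, 66], "yaw": 0},
  {"dp": [2, 4, 70], "yaw": 0},
  {"dp": [-1, 4, 73], "yaw": 0},
  {"dp": [-4, 4, 76], "yaw": 0},
  {"dp": [-7, 4, 79], "yaw": 0},
  {"dp": [-9, 4, 82], "yaw": 0},
  {"dp": [-12, 4, 85], "yaw": 0},
  {"dp": [-12, 4, 85], "yaw": 0},
])

```text
clock: 3.08
eef_pos: [534.8, -113.8, 149.1]
tcp_rot: [-3.141, 0.002, -0.257]
contact_force: [-2.9, 2.6, 5.7]
opening: 0.004
grasp_force: 2.8
```

>>> carry_out([
  {"dp": [-4, 0, 4], "yaw": 0},
  {"dp": [-7, 0, 7], "yaw": 0},
  {"dp": [-10, 0, 11], "yaw": 0},
  {"dp": [-13, 0, 15], "yaw": 0},
  {"dp": [-16, 0, 19], "yaw": 0},
  {"dp": [-19, 0, 24], "yaw": 0},
  {"dp": [-22, 0, 29], "yaw": 0},
  {"dp": [-24, 0, 33], "yaw": 0},
  {"dp": [-26, 0, 37], "yaw": 0},
  {"dp": [-27, 0, 40], "yaw": 0},
  {"dp": [-28, 0, 43], "yaw": 0},
  {"dp": [-28, 0, 43], "yaw": 0},
])

```text
clock: 4.58
eef_pos: [508.7, -107.3, 106.0]
tcp_rot: [3.141, 0.0, -0.257]
contact_force: [-0.1, -0.3, -1.0]
opening: 0.001
grasp_force: 0.0
```

```bash
python3 - <<'E'
from h import *
s=r.sense();print(s['eef_pos'],s['contact_force'])
b=r.grab_frame("scene")[120:230,210:350,::-1]
cv2.imwrite("pics/s3.png",cv2.resize(b,None,fx=5,fy=5,interpolation=cv2.INTER_CUBIC))
E
```

```text
[ 508.7316573  -107.26812998  106.02028841] [-0.07445852 -0.31631258 -0.96804649]
```

View pics/s3.png

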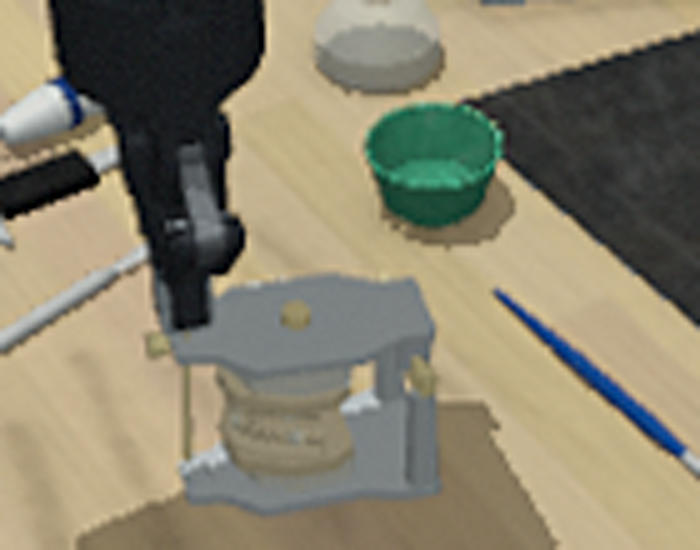

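The upper frame is nearly closed, with the fingertips over the pin head at crop (190,325) and the base not visibly shifted. I'll press the last millimetres slowly.

>>> carry_out([
  {"dp": [-0.5, 0, 2], "yaw": 0},
  {"dp": [-1, 0, 4], "yaw": 0},
  {"dp": [-1, 0, 5], "yaw": 0},
  {"dp": [-1, 0, 5.5], "yaw": 0},
  {"dp": [-1, 0, 6], "yaw": 0},
  {"dp": [-1, 0, 6], "yaw": 0},
])

```text
clock: 5.38
eef_pos: [508.1, -107.1, 100.3]
tcp_rot: [3.142, -0.0, -0.257]
contact_force: [-0.8, 0.8, -0.3]
opening: -0.001
grasp_force: 0.0
```

>>> carry_out([
  {"dp": [0, 0, 0.5], "yaw": 0},
  {"dp": [0, 0, 1], "yaw": 0},
  {"dp": [0, 0, 1], "yaw": 0},
  {"dp": [0, 0, 1], "yaw": 0},
])

```text
clock: 5.88
eef_pos: [508.2, -107.1, 99.8]
tcp_rot: [-3.142, -0.0, -0.257]
contact_force: [-2.7, 0.7, 7.1]
opening: -0.001
grasp_force: 3.7
```

>>> carry_out([
  {"dp": [0, 0, 0.3], "yaw": 0},
  {"dp": [0, 0, 0.3], "yaw": 0},
  {"dp": [0, 0, 0.3], "yaw": 0},
])

```text
clock: 6.25
eef_pos: [508.2, -107.0, 99.7]
tcp_rot: [-3.142, -0.0, -0.257]
contact_force: [-3.3, 0.6, 10.2]
opening: 0.002
grasp_force: 5.1
```

The force rises with no further travel, so the pin is on its stop. I'll lift off, back away in front and take a look.

>>> carry_out([
  {"dp": [0, 0, -5], "yaw": 0},
  {"dp": [0, 0, -25], "yaw": 0},
  {"dp": [0, 0, -40], "yaw": 0},
  {"dp": [-25, 0, -40], "yaw": 0},
  {"dp": [-50, 0, -40], "yaw": 0},
  {"dp": [-50, 0, -40], "yaw": 0},
  {"dp": [-50, 0, -40], "yaw": 0},
])

```text
clock: 7.12
eef_pos: [460.8, -94.6, 139.5]
tcp_rot: [-3.142, -0.002, -0.257]
contact_force: [-0.0, 0.5, 0.4]
opening: 0.002
grasp_force: 0.0
```

```bash
python3 - <<'E'
from h import *
s=r.sense();print(s['eef_pos'],s['contact_force'],s['tcp_rot'])
np.save("cal.npy",np.array(cam("wrist"),dtype=object),allow_pickle=True)
b=r.grab_frame("wrist")[100:300,150:410,::-1]
b=cv2.resize(b,None,fx=3,fy=3,interpolation=cv2.INTER_CUBIC)
q=np.load("q.npy");q[3]=0;q[:2]+=[-.9,-3.4]
p=proj("wrist",[W((-42,0,92),q),W((50,-34,66),q),W((50,34,66),q)]);p=(p-[150,100])*3;print(p)
for a in p: cv2.drawMarker(b,tuple(int(v) for v in a.round()),(0,0,255),0,12)
cv2.imwrite("pics/w4.png",b)
E
```

```text
[460.83517791 -94.57505607 139.49292974] [-0.00858916  0.54424662  0.38016022] [-3.14151167e+00 -1.79918091e-03 -2.57119659e-01]Traceback (most recent call last):
  File "<stdin>", line 3, in <module>
ValueError: could not broadcast input array from shape (3,3) into shape (3,)
```

```bash
python3 - <<'E'
from h import *
b=r.grab_frame("wrist")[60:260,150:410,::-1]
b=cv2.resize(b,None,fx=3,fy=3,interpolation=cv2.INTER_CUBIC)
q=np.load("q.npy");q[3]=0;q[:2]+=[-.9,-3.4]
p=proj("wrist",[W((-42,0,92),q),W((50,-34,66),q),W((50,34,66),q)]);p=(p-[150,60])*3;print(p,W((-42,0,92),q))
for a in p: cv2.drawMarker(b,tuple(int(v) for v in a.round()),(0,0,255),0,12)
cv2.imwrite("pics/w4.png",b)
E
```

```text
[[ 396.33597381  304.96193242]
 [ 563.79494641 -167.52936488]
 [ 228.94114353 -167.59739428]] [ 509.70193093 -106.51501544   92.        ]
```

View pics/w4.png

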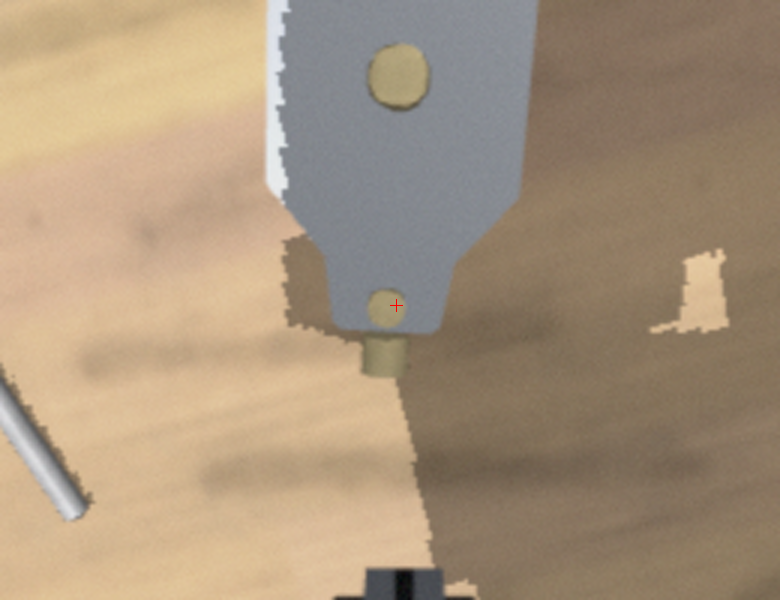

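The frame is closed. The pin head is at crop (387,307), about 2 mm left of the marker, and the knob front is at (384,375). The tool is 50 mm in front of the pin, so I'll shift 3 mm left and descend straight down.

>>> carry_out([
  {"dp": [0, -3, 20], "yaw": 0},
  {"dp": [0, -3, 45], "yaw": 0},
  {"dp": [0, -3, 70], "yaw": 0},
  {"dp": [0, -3, 90], "yaw": 0},
  {"dp": [0, -3, 105], "yaw": 0},
  {"dp": [0, -3, 105], "yaw": 0},
  {"dp": [0, -3, 105], "yaw": 0},
  {"dp": [0, -3, 105], "yaw": 0},
])

```text
clock: 8.18
eef_pos: [461.0, -91.5, 34.7]
tcp_rot: [-3.141, -0.001, -0.257]
contact_force: [-0.7, -0.5, 0.3]
opening: 0.001
grasp_force: 0.0
```

>>> carry_out([
  {"dp": [0, 0, 0], "yaw": 0},
  {"dp": [0, 0, 0], "yaw": 0},
  {"dp": [0, 0, 0], "yaw": 0},
  {"dp": [0, 0, 0], "yaw": 0},
  {"dp": [0, 0, 0], "yaw": 0},
  {"dp": [0, 0, 0], "yaw": 0},
  {"dp": [0, 0, 0], "yaw": 0},
  {"dp": [0, 0, 0], "yaw": 0},
  {"dp": [0, 0, 0], "yaw": 0},
  {"dp": [0, 0, 0], "yaw": 0},
  {"dp": [0, 0, 0], "yaw": 0},
  {"dp": [0, 0, 0], "yaw": 0},
])

```text
clock: 9.68
eef_pos: [460.4, -91.4, 34.0]
tcp_rot: [3.142, 0.0, -0.257]
contact_force: [0.8, -0.8, 0.6]
opening: 0.002
grasp_force: 0.0
```

```bash
python3 - <<'E'
from h import *
s=r.sense();print(s['eef_pos'],s['contact_force'])
b=r.grab_frame("scene")[120:230,210:350,::-1]
cv2.imwrite("pics/s5.png",cv2.resize(b,None,fx=5,fy=5,interpolation=cv2.INTER_CUBIC))
E
```

```text
[460.38345751 -91.4071485   33.97809777] [ 0.79186182 -0.80822916  0.61195786]
```

View pics/s5.png

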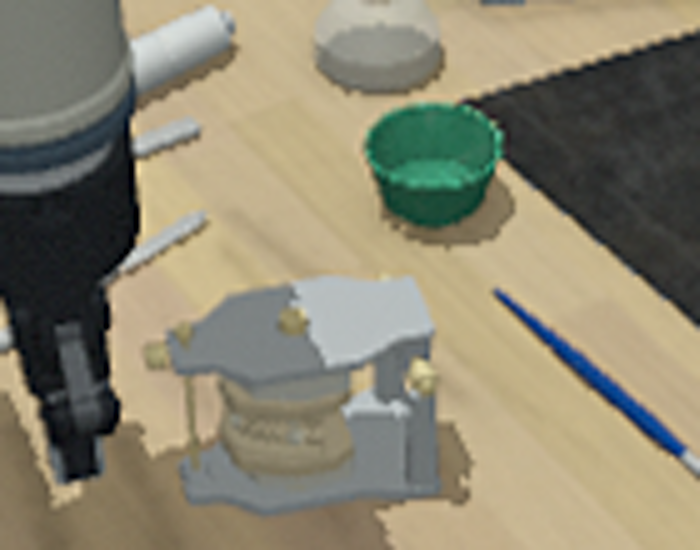

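The pin stands on its table at crop (192,465), and the fingertips are in front at (75,475), clear of everything. I'll hold a little longer, then hand in.

>>> carry_out([
  {"dp": [0, 0, 0], "yaw": 0},
  {"dp": [0, 0, 0], "yaw": 0},
  {"dp": [0, 0, 0], "yaw": 0},
  {"dp": [0, 0, 0], "yaw": 0},
  {"dp": [0, 0, 0], "yaw": 0},
  {"dp": [0, 0, 0], "yaw": 0},
  {"dp": [0, 0, 0], "yaw": 0},
  {"dp": [0, 0, 0], "yaw": 0},
  {"dp": [0, 0, 0], "yaw": 0},
  {"dp": [0, 0, 0], "yaw": 0},
  {"dp": [0, 0, 0], "yaw": 0},
  {"dp": [0, 0, 0], "yaw": 0},
])

```text
clock: 11.22
eef_pos: [460.4, -91.4, 34.0]
tcp_rot: [3.142, 0.0, -0.257]
contact_force: [0.4, -0.4, -0.1]
opening: -0.0
grasp_force: 0.0
```

```bash
python3 -c "
from rig import r
print(r.sign_off())"
```

```text
the job is handed in; nothing more can be done
None
```

The articulator is closed with its pin on the table, and I handed the job in with the fingertips still pointing at the pin's foot, about 5 cm in front of it and touching nothing; the sign-off gave no verdict.

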